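# Present the notched test coupon to the label reader

### The job

Two metal test plates lie loose on the bench: lay the plain one, with four whole corners, squarely on top of the pile of plain plates without shifting the pile, and let go of it. Then pick up the one with a corner notched out and hold it up to the label reader: level, label side up as it lies now, its notched (frosted) end pointing straight at the reader's post, with the middle of that end's frosted strip over the ring mark on the reader's foot and about 6 cm above the foot. Finish while still holding it there, touching nothing else with it, and leave the accelerometer, the tin and the steel mass alone.

Things in the scene. Friction and masses are not known exactly. Their poses are not given: they have to be found in the camera images.
- coupon: notched coupon: bare steel plate, 110 mm long (x), 40 mm wide (y), 8 mm thick, about 250 g (varies); origin at the centre of its underside, z up; a flat grey frosted strip on its upper face at the +x end. A 12 x 12 mm square notch is cut out of its +x, +y corner. Starts flat, label side up, turned any way, in one of two places; the plain plate is in the other
- coupon_label (a point): middle of the frosted strip on the upper face of the notched coupon: 40 mm from the plate's centre toward the notched end, 15 mm short of that end
- plain_plate: the loose plain plate, no notch: bare steel plate, 110 mm long (x), 40 mm wide (y), 8 mm thick, about 250 g (varies); origin at the centre of its underside, z up; a flat grey frosted strip on its upper face at the +x end. Starts flat on the bench; on the pile either end may face either way
- pile_top: upper of the two plain plates already piled, loose: bare steel plate, 110 mm long (x), 40 mm wide (y), 8 mm thick, about 250 g (varies); origin at the centre of its underside, z up; a flat grey frosted strip on its upper face at the +x end. Its upper face is 16 mm above the bench. Pile and bench are bare metal and laminate, friction is ordinary
- pile_bottom: lower plate of the pile, loose on the bench: bare steel plate, 110 mm long (x), 40 mm wide (y), 8 mm thick, about 250 g (varies); origin at the centre of its underside, z up; a flat grey frosted strip on its upper face at the +x end
- reader: label reader, fixed: flat foot 150 x 60 x 5 mm (x = -120 to +30 mm), 14 mm steel post at x = +10 mm, black head 62 mm wide centred 135 mm up (top 166 mm, nearest point x = -28 mm), tilted down to look at the ring mark. Origin at the underside of the foot near the post; -x points from the post over the ring mark, roughly toward the robot
- reader_spot (a point): point in the air 60 mm above the ring mark (28 mm across, 90 mm in front of the reader's origin) on the foot's upper face, i.e. 65 mm above the bench; the middle of the frosted strip is to be held here. Axes as the reader's: the notched end must point along +x
- accelerometer: bystander: small steel hexagonal accelerometer, 16 x 23 x 19 mm, origin at its underside
- red_tin: bystander: round tin with red lid, 51 mm across, 26 mm tall, origin at its underside
- steel_mass: bystander: steel knobbed calibration mass, 28 mm across, 40 mm tall, origin at its underside
Not all that is in view belongs to the job. What is shaped like the coupon but black or orange is not meant.

How it is judged:
By the outcome, as a careful person would: the job done as asked, in the order asked, and still so for the second after the job is handed in, while the arm keeps its last pose, push and grip.
It also fails if it takes over 66 s, if anything falls off the work surface, if the arm or the gripper's body presses on something with over 40 N, if the wrist force passes 120 N, or if a joint passes its speed limit or range.

### The arm

A 6-joint arm with a two-finger parallel gripper is mounted at the origin on a cart in front of the work surface, level with it; the furniture and walls round the work are solid. World frame = base frame: x ahead of the robot, y to its left, z up, the work surface at z = 0. Lengths are in m, angles in rad, forces in N, time in s.
With the tool pointing down it reaches from about 0.35 to 0.925 m from the base axis. Payload 6.4 kg.
Tool frame: the origin (TCP) lies on the centre line of the jaws, within the pads' length; the fingertips stand ctrl.tips_ahead ahead of it and the grasp point (between the pads) lies 3 mm ahead of it (ctrl.tips_ahead is the distance from the TCP to the fingertips, in m); z points along the fingers, y is the line along which they close (so a half turn about z gives the same grasp; the last joint's range is limited). The gripper opens to 85 mm and grips with 20 to 120 N. Pads are 22 mm wide; open, the fingers measure 114 mm over their backs; the gripper's body (76 mm by 85 mm) begins 54 mm behind the grasp point. The pads swing forward as they close: fully open they stand 13 mm farther back than shut.
Start: joints at [0.969, 0.245, 1.558, -0, 1.339, -0.174], TCP at [0.27, 0.591, 0.253] pointing down, gripper open.
Joint ranges: [-3.13, 3.13], [-1.02, 2.26], [0.13, 2.54], [-0.95, 4.09], [0.21, 2.88], [-2.74, 2.74]. Speed limits (rad/s): [2.57, 2.57, 3.14, 3.14, 3.14, 3.14].

### API

Orientations are given as a unit quaternion [x, y, z, w].
In Python, from cell import ctrl gives the robot as it stands.
- The arm moves only by the shell command python3 -m handwheel 'ROWS' [FORCE]. ROWS is a JSON list of rows, 1 to 5 of them, each of 7 numbers: dx, dy, dz in m, then a rotation vector rx, ry, rz in rad, then the finger opening in m; each row shifts and turns the commanded pose from where the row before left it, along the tool's axes as they then stand; what a row does not reach is not made up. A row lasts 1/10 s, in which the tool goes at most 0.05 m and 0.15 rad, less where a joint would pass 70% of its speed; a pose out of reach is approached as far as the arm can. The fingers move at their own pace and stop on an object; FORCE is the grip in N (left out, the last holds). Time passes only in rows, so rows that do not move let the fingers close. It prints the time, the measured TCP pose, the force, the opening and the grip force at its end.
- ctrl.read_state(): the state, without advancing time (a new reading comes with each control period).
- ctrl.read_camera(name): name is "side" or "top" or "wrist"; returns a dict with "frame" (400x640x3 uint8, blue, green, red), "K" (3x3 intrinsics, pixels), "R" (3x3) and "t" (3): a world point X has camera coordinates R X + t. Camera axes: x right, y down, z forward; pixel columns grow to the right and rows downward; lengths in m; the calibration is good to about 2 mm. A picture is of the moment at which its call begins. There is no depth.
- ctrl.close_job(): hands the job in; it is judged then, once.
Trained networks look in a picture, given as the dict that the camera call returned (one of the last four; its "shot" number tells which), for a name from the list of things; names that differ only in an ending like _2 or _b are one class to them, and where a whole thing is asked for, a point or a joint stands for the part that bears it (a point fixed in the world has none). Each returns a list of dicts, best first, with "p" (0 to 1); they miss things now and then, are a little off and sometimes report something else, mostly with a low value. They report only what shows in the picture. A call takes as long as a camera call. They do not tell look-alikes from the thing itself.
- ctrl.silhouettes(thing, picture): "mask" (400x640 bool, what is visible of it).
- ctrl.mark_of(thing, picture): "point" ([x, y, z] in m, in world coordinates, good to about 4 mm: a listed point, or the origin of a listed thing).
The state is a dict: "t": time; "qpos": joint angles; "joint_vel": joint speeds; "effort": joint torques, N m; "tool_pos": TCP position; "tool_rot": TCP orientation; "contact_force": force on the tool from outside, world axes, zero at the start; "wrist_torque": the same for the moment, N m; "grip_width": finger opening in m; "gripper_force": force on a finger pad.
Only numpy, scipy, OpenCV 4.12 (cv2) and the standard library are available. Lean on these libraries where they do the work, as an engineer would, in place of code of your own. Each camera call takes 0.05 s, during which the arm holds its last target. There are 200 camera calls.

## Working session

There is one attempt and no reset: what is moved stays moved. The work goes in short steps, Python scripts to look and compute and a shell command to move; the robot and the scene stay as the last step left them, time stands still between calls to the robot, and variables do not carry over. Pictures are saved under pics/ and viewed, at most 10 in all, crops included, and the job is handed in when it is done.

```bash
mkdir -p pics; ls; cat > h.py <<'E'
import numpy as np,cv2
from cell import ctrl
from scipy.spatial.transform import Rotation as R
def px(p,X):
    c=p["R"]@np.asarray(X,float)+p["t"]; u=p["K"]@c; return u[:2]/u[2]
def ray(p,uv,z):
    d=p["R"].T@np.linalg.inv(p["K"])@np.array([uv[0],uv[1],1.]); o=-p["R"].T@p["t"]
    return o+d*(z-o[2])/d[2]
E
python3 - <<'E'
from h import *
for n in ("top","side"):
    p=ctrl.read_camera(n); cv2.imwrite(f"pics/{n}0.png",p["frame"])
    print(n,-p["R"].T@p["t"])
    for th in ["coupon","coupon_label","plain_plate","pile_top","reader","reader_spot","accelerometer","red_tin","steel_mass"]:
        for d in ctrl.mark_of(th,p)[:4]: print(th,round(d["p"],2),np.round(d["point"],4),px(p,d["point"]).round())
s=ctrl.read_state(); print(s["tool_pos"],s["tool_rot"],R.from_quat(s["tool_rot"]).as_matrix().round(3),ctrl.tips_ahead)
E
```

```text
pics
top [ 0.47073964 -0.05631869  1.29780803]
coupon 0.77 [ 0.8196 -0.0342 -0.0014] [311. 136.]
coupon 0.64 [ 0.5317 -0.2441  0.0048] [390. 237.]
coupon 0.55 [ 0.4611 -0.3752  0.0022] [439. 263.]
coupon 0.55 [ 0.6422 -0.0567 -0.0025] [320. 199.]
coupon_label 0.93 [ 0.4332 -0.348   0.0084] [430. 273.]
coupon_label 0.86 [ 0.5666 -0.2409  0.0095] [389. 225.]
coupon_label 0.77 [ 0.6249 -0.0908  0.0096] [333. 204.]
coupon_label 0.76 [ 0.8283 -0.0704  0.0045] [324. 132.]
plain_plate 0.56 [ 0.4406 -0.1157 -0.0007] [343. 272.]
plain_plate 0.47 [ 5.883e-01 -4.427e-01  4.000e-04] [461. 216.]
plain_plate 0.32 [ 0.4655 -0.376   0.0022] [439. 261.]
pile_top 0.67 [0.4641 0.3095 0.0099] [185. 266.]
reader 0.88 [ 0.6028  0.0917 -0.0014] [267. 214.]
reader_spot 0.81 [0.516  0.0811 0.064 ] [268. 245.]
accelerometer 0.4 [ 0.4335 -0.3496  0.0062] [430. 273.]
accelerometer 0.38 [ 0.6156 -0.1859 -0.0018] [367. 207.]
red_tin 0.78 [0.6287 0.2955 0.0027] [192. 205.]
steel_mass 0.43 [ 0.5914 -0.4407 -0.0017] [460. 215.]
side [ 0.2842045  -0.87043322  0.61117934]
coupon 0.89 [ 0.461  -0.375   0.0009] [309. 31
[... 224 characters left out ...]
.79 [ 0.6286 -0.0929  0.0074] [330. 220.]
coupon_label 0.78 [ 0.4293 -0.3408  0.0089] [288. 305.]
coupon_label 0.57 [ 0.8293 -0.0673  0.0152] [389. 199.]
plain_plate 0.74 [ 0.442  -0.1105  0.004 ] [266. 241.]
pile_top 0.68 [0.4623 0.3072 0.0039] [240. 169.]
reader 0.72 [0.6086 0.0919 0.0009] [301. 192.]
reader_spot 0.84 [0.514  0.0846 0.0691] [271. 179.]
accelerometer 0.54 [ 0.5876 -0.446   0.0008] [381. 324.]
accelerometer 0.46 [ 0.6149 -0.1842  0.0009] [339. 243.]
steel_mass 0.76 [ 0.5885 -0.4413  0.0042] [380. 321.]
[0.26968751 0.5914333  0.25332029] [2.12269381e-01 9.77211190e-01 1.46599654e-05 1.63127145e-05] [[-0.91   0.415  0.   ]
 [ 0.415  0.91   0.   ]
 [-0.     0.    -1.   ]] 0.022
```

View pics/top0.png

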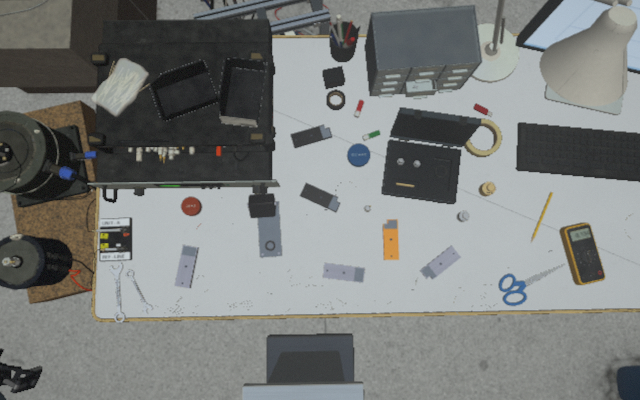

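View pics/side0.png

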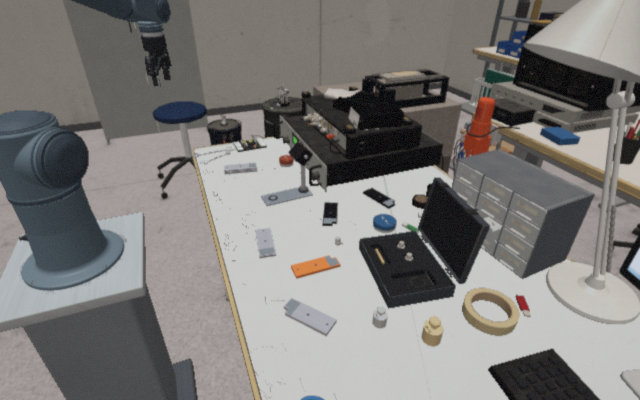

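Grey loose plates are at top px (343,272) and (440,262). The black ones (311,136) and (320,197) and the orange one (390,240) are look-alikes, and the pile is at (187,266). The (440,262) plate seems notched at its lower-left end, so I'll confirm in an enlarged crop.

```bash
python3 - <<'E'
from h import *
f=cv2.imread("pics/top0.png")
a=cv2.resize(f[240:300,315:475],None,fx=5,fy=5,interpolation=cv2.INTER_CUBIC)
b=cv2.resize(f[180:300,155:315],None,fx=2.4,fy=2.4,interpolation=cv2.INTER_CUBIC)
c=np.zeros((590,800,3),np.uint8);c[:300]=a;c[300:588,:384]=b
s=cv2.imread("pics/side0.png")[290:340,275:345];s=cv2.resize(s,None,fx=5.6,fy=5.6,interpolation=cv2.INTER_CUBIC);c[300:300+s.shape[0],400:400+s.shape[1]]=s
cv2.imwrite("pics/crop1.png",c)
p=ctrl.read_camera("top")
for th in ["coupon","plain_plate","pile_top","reader"]:
    for d in ctrl.silhouettes(th,p)[:6]:
        m=d["mask"].astype(np.uint8); r=cv2.minAreaRect(cv2.findNonZero(m)); bx=cv2.boxPoints(r)
        z=.016 if th=="pile_top" else (.005 if th=="reader" else .006)
        w=np.array([ray(p,q,z)[:2] for q in bx]); e=[w[1]-w[0],w[2]-w[1]]; l=max(e,key=np.linalg.norm)
        print(th,round(d["p"],2),np.round(r[0]),m.sum(),w.mean(0).round(4),[np.linalg.norm(q).round(4) for q in e],np.degrees(np.arctan2(l[1],l[0])).round(1))
E
```

```text
coupon 0.93 [310. 135.] 533 [ 0.8201 -0.0308] [np.float64(0.1076), np.float64(0.0416)] -73.9
coupon 0.89 [390. 238.] 534 [ 0.5292 -0.2442] [np.float64(0.0384), np.float64(0.106)] 178.0
coupon 0.73 [439. 263.] 625 [ 0.4603 -0.3765] [np.float64(0.1124), np.float64(0.043)] -53.2
coupon 0.6 [320. 197.] 524 [ 0.6463 -0.0563] [np.float64(0.0396), np.float64(0.1074)] -116.7
plain_plate 0.64 [343. 272.] 628 [ 0.4401 -0.1146] [np.float64(0.0427), np.float64(0.1103)] -97.5
pile_top 0.67 [186. 266.] 662 [0.4652 0.3049] [np.float64(0.1107), np.float64(0.0442)] -10.2
reader 0.58 [264. 224.] 1489 [0.5739 0.0986] [np.float64(0.0846), np.float64(0.1698)] -176.6
reader 0.34 [190. 206.] 315 [0.6273 0.2999] [np.float64(0.0494), np.float64(0.057)] -135.4
```

View pics/crop1.png

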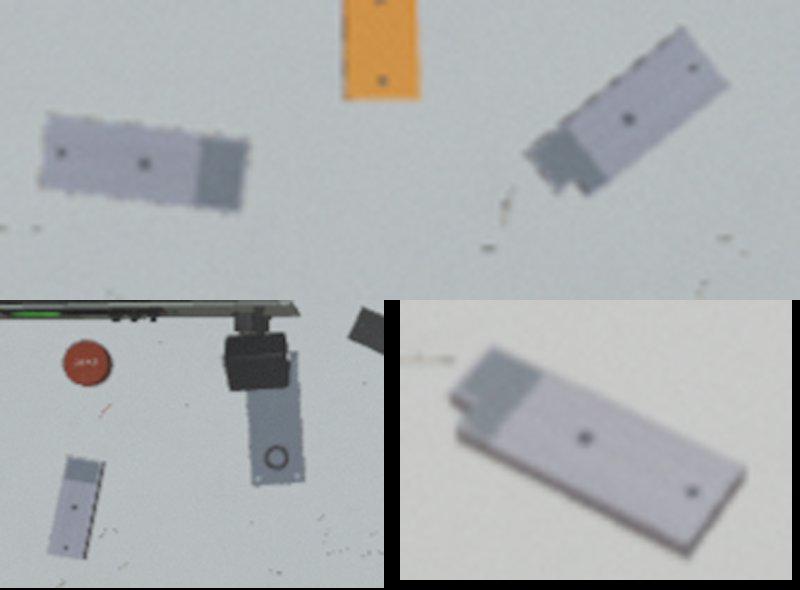

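Confirmed. (440,262) has its lower-left corner notched beside the frosted strip, so it is the coupon. (343,272) has four whole corners, so it is the plain plate. Now I'll move above the plain plate.

```bash
M="python3 -m handwheel"
python3 -m handwheel '[[-0.03,-0.038,0.0035,0,0,0,0.085],[-0.03,-0.038,0.0035,0,0,0,0.085],[-0.03,-0.038,0.0035,0,0,0,0.085],[-0.03,-0.038,0.0035,0,0,0,0.085],[-0.03,-0.038,0.0035,0,0,0,0.085]]'
python3 -m handwheel '[[-0.03,-0.038,0.0035,0,0,0,0.085],[-0.03,-0.038,0.0035,0,0,0,0.085],[-0.03,-0.038,0.0035,0,0,0,0.085],[-0.03,-0.038,0.0035,0,0,0,0.085],[-0.03,-0.038,0.0035,0,0,0,0.085]]'
python3 -m handwheel '[[-0.03,-0.038,0.0035,0,0,0,0.085],[-0.03,-0.038,0.0035,0,0,0,0.085],[-0.03,-0.038,0.0035,0,0,0,0.085],[-0.03,-0.038,0.0035,0,0,0,0.085],[-0.03,-0.038,0.0035,0,0,0,0.085]]'
python3 -m handwheel '[[0,0,0,0,0,0.142,0.085],[0,0,0,0,0,0.142,0.085],[0,0,0,0,0,0.142,0.085],[0,0,0,0,0,0.142,0.085],[0,0,0,0,0,0.142,0.085]]'
python3 -m handwheel '[[0,0,0,0,0,0.142,0.085],[0,0,0,0,0,0.142,0.085],[0,0,0,0,0,0.142,0.085],[0,0,0,0,0,0.142,0.085],[0,0,0,0,0,0,0.085]]'
cat >> h.py <<'E'
def fitplate(p,th,c0,z,a0=None,L=.11,W=.04):
    """pose of a plate's top outline: silhouette nearest c0 -> min-area rectangle at height z"""
    best=None
    for d in ctrl.silhouettes(th,p)[:6]:
        m=d["mask"].astype(np.uint8)
        cn=max(cv2.findContours(m,cv2.RETR_EXTERNAL,cv2.CHAIN_APPROX_NONE)[0],key=len)[:,0,:]
        w=np.array([ray(p,q,z)[:2]*1000 for q in cn],np.float32)
        r=cv2.minAreaRect(w); bx=cv2.boxPoints(r); c=np.array(r[0])/1000
        e=[bx[1]-bx[0],bx[2]-bx[1]]; l=max(e,key=np.linalg.norm)
        o=(np.linalg.norm(c-c0),round(d["p"],2),c.round(4),np.round(r[1],1),round(float(np.degrees(np.arctan2(l[1],l[0]))),2),m)
        if best is None or o[0]<best[0]: best=o
    return best
def tool():
    s=ctrl.read_state(); q=R.from_quat(s["tool_rot"]).as_matrix(); return s,q
E
python3 - <<'E'
from h import *
p=ctrl.read_camera("wrist"); cv2.imwrite("pics/w1.png",p["frame"]); s,q=tool()
print(s["t"],s["tool_pos"],q.round(3),s["qpos"])
print(-p["R"].T@p["t"])
for z in (0,.008):
    b=fitplate(p,"plain_plate",np.array([.44,-.114]),z); print(b[1:5])
E
```

```text
t: 1.75
tool_pos: [0.3274, 0.3546, 0.2358]
tool_rot: [0.212, 0.977, 0.0, 0.0]
contact_force: [1.1, -0.7, -0.3]
grip_width: 0.0849
gripper_force: 0.0
t: 2.25
tool_pos: [0.3851, 0.1194, 0.2186]
tool_rot: [0.212, 0.977, 0.0, 0.001]
contact_force: [1.1, 0.2, 0.3]
grip_width: 0.0852
gripper_force: 0.0
t: 2.75
tool_pos: [0.4428, -0.1161, 0.2011]
tool_rot: [0.213, 0.977, -0.0, 0.001]
contact_force: [0.1, -0.2, 1.2]
grip_width: 0.0849
gripper_force: 0.0
t: 3.25
tool_pos: [0.4426, -0.114, 0.2009]
tool_rot: [0.541, 0.841, 0.0, 0.0]
contact_force: [0.0, 0.4, -0.1]
grip_width: 0.0852
gripper_force: 0.0
t: 3.75
tool_pos: [0.4427, -0.1139, 0.2009]
tool_rot: [0.753, 0.658, 0.0, 0.0]
contact_force: [0.5, 0.5, -0.0]
grip_width: 0.085
gripper_force: 0.0
3.8 [ 0.4426661  -0.11392642  0.20092665] [[ 0.132  0.991  0.   ]
 [ 0.991 -0.132 -0.   ]
 [-0.     0.    -1.   ]] [-5.00780064e-01 -1.67887400e-01  2.08291471e+00 -4.02448947e-05
  1.22628409e+00 -3.68549033e-01]
[ 0.45219079 -0.04215584  0.32005755]
(0.85, array([ 0.4384, -0.1149]), array([112.3,  41.9]), 81.48)
(0.85, array([ 0.4388, -0.1131]), array([109.5,  40.9]), 81.48)
```

View pics/w1.png

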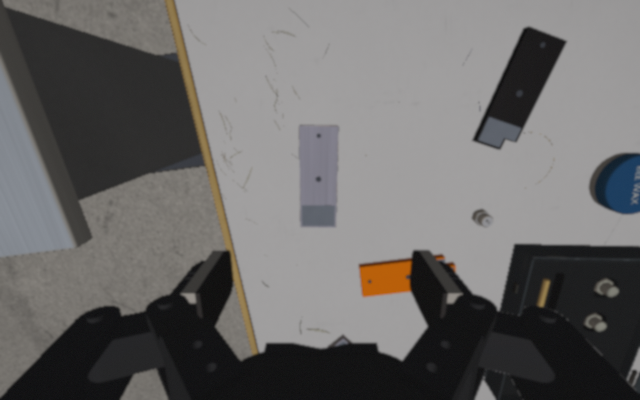

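Wrist view: the plain plate is at (319,176), with four whole corners and the strip at its lower end. The fit is 109.5 x 40.9 mm at z=8 mm, which matches. Aligning and descending.

```bash

python3 -m handwheel '[[0.0004,-0.004,0.03,0,0,0.016,0.054],[0,0,0.04,0,0,0,0.054],[0,0,0.04,0,0,0,0.054],[0,0,0.035,0,0,0,0.054],[0,0,0.028,0,0,0,0.054]]' 30
python3 -m handwheel '[[0,0,0,0,0,0,0.054],[0,0,0,0,0,0,0.054]]'
python3 - <<'E'
from h import *
print(ctrl.tips_ahead); p=ctrl.read_camera("side"); c=p["frame"][195:275,225:325]; cv2.imwrite("pics/s2.png",cv2.resize(c,None,fx=6,fy=6,interpolation=cv2.INTER_CUBIC))
s,q=tool(); print(s["tool_pos"],s["contact_force"])
E
```

```text
t: 4.4
tool_pos: [0.4379, -0.1125, 0.0258]
tool_rot: [0.758, 0.653, -0.0, -0.001]
contact_force: [-0.0, -0.5, 0.3]
grip_width: 0.0539
gripper_force: 0.0
t: 4.6
tool_pos: [0.4389, -0.1131, 0.0282]
tool_rot: [0.758, 0.652, -0.0, -0.0]
contact_force: [0.8, -0.2, 0.5]
grip_width: 0.0543
gripper_force: 0.0
0.022
[ 0.43976332 -0.1134894   0.02912827] [0.61886609 1.03701609 0.45757926]
```

View pics/s2.png

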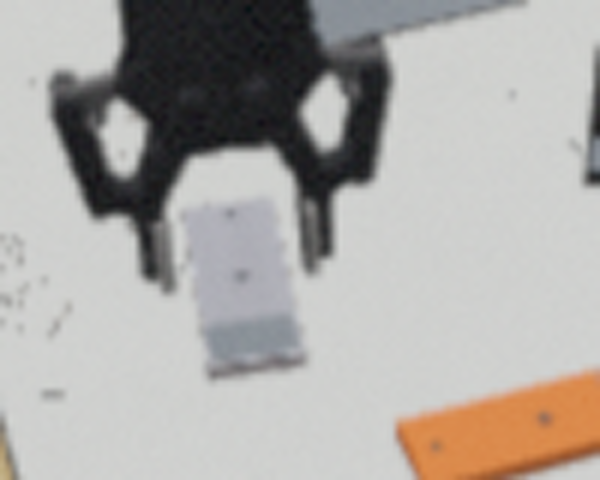

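The pads straddle the plate's middle (240,275) and stand a few mm above the bench. I'll lower 3.5 mm and close.

```bash

python3 -m handwheel '[[0,0,0.0035,0,0,0,0.054],[0,0,0,0,0,0,0.05],[0,0,0,0,0,0,0.044],[0,0,0,0,0,0,0.036],[0,0,0,0,0,0,0.03]]' 50
python3 -m handwheel '[[0,0,0,0,0,0,0.03],[0,0,0,0,0,0,0.03]]'
```

```text
t: 5.15
tool_pos: [0.4393, -0.1133, 0.0254]
tool_rot: [0.758, 0.652, 0.0, 0.0]
contact_force: [-2.6, 0.5, 7.3]
grip_width: 0.0381
gripper_force: 49.2
t: 5.35
tool_pos: [0.4393, -0.1132, 0.0254]
tool_rot: [0.758, 0.652, 0.0, 0.0]
contact_force: [-1.4, 1.6, 8.0]
grip_width: 0.0377
gripper_force: 49.2
```

```bash

python3 -m handwheel '[[0,0,-0.01,0,0,0,0.03],[0,0,-0.035,0,0,0,0.03],[0,0,-0.045,0,0,0,0.03],[0,0,-0.045,0,0,0,0.03],[0,0,-0.04,0,0,0,0.03]]'
python3 -m handwheel '[[0.044,-0.0037,0,0,0,0,0.03],[0.044,-0.0037,0,0,0,0,0.03],[0,0,0,0,0,0,0.03],[0,0,0,0,0,0,0.03]]'
python3 - <<'E'
from h import *
p=ctrl.read_camera("wrist"); cv2.imwrite("pics/w2.png",p["frame"]); np.savez("w2.npz",**{k:p[k] for k in("K","R","t","frame")})
for th in ("reader","reader_spot"):
    for d in ctrl.mark_of(th,p)[:2]: print(th,d["p"],d["point"],px(p,d["point"]))
E
python3 -m handwheel '[[0.044,-0.0037,0,0,0,0,0.03],[0.044,-0.0037,0,0,0,0,0.03],[0.044,-0.0037,0,0,0,0,0.03],[0.044,-0.0037,0,0,0,0,0.03],[0.044,-0.0037,0,0,0,0,0.03]]'
python3 -m handwheel '[[0,0,0,0,0,0,0.03],[0,0,0,0,0,0,0.03]]'
python3 - <<'E'
from h import *
p=ctrl.read_camera("wrist"); cv2.imwrite("pics/w3.png",p["frame"]); s,q=tool()
np.savez("w3.npz",**{k:p[k] for k in("K","R","t","frame")})
print(s["tool_pos"],q.round(3))
for z in(.016,.010):
    b=fitplate(p,"pile_top",np.array([.464,.307]),z); print(b[1:5])
for d in ctrl.mark_of("pile_top",p): print(d)
a=cv2.imread("pics/w2.png");f=np.vstack([a,p["frame"]]);cv2.imwrite("pics/w23.png",cv2.resize(f,None,fx=.75,fy=.75,interpolation=cv2.INTER_AREA))
E
```

```text
t: 5.85
tool_pos: [0.4385, -0.1128, 0.2019]
tool_rot: [0.758, 0.652, 0.0, 0.001]
contact_force: [0.9, -0.3, -1.6]
grip_width: 0.0373
gripper_force: 51.1
t: 6.25
tool_pos: [0.4443, -0.024, 0.1994]
tool_rot: [0.758, 0.653, -0.0, 0.0]
contact_force: [-0.0, -0.4, -2.6]
grip_width: 0.0378
gripper_force: 51.1
reader 0.78 [0.6074, 0.0895, 0.0016] [475.74534207  35.41008015]
reader_spot 0.87 [0.5173, 0.0845, 0.0663] [396.28449183  43.179893  ]
t: 6.9
tool_pos: [0.4599, 0.1961, 0.1993]
tool_rot: [0.759, 0.651, -0.0, 0.0]
contact_force: [-0.1, -0.7, -1.5]
grip_width: 0.0376
gripper_force: 51.1
t: 7.1
tool_pos: [0.4596, 0.1952, 0.199]
tool_rot: [0.758, 0.652, -0.0, -0.0]
contact_force: [-0.2, 0.1, -2.1]
grip_width: 0.0378
gripper_force: 51.1
[0.45961896 0.19454229 0.19895991] [[ 0.151  0.988 -0.001]
 [ 0.988 -0.151 -0.001]
 [-0.001 -0.001 -1.   ]]
(0.85, array([0.4631, 0.3061]), array([ 40.7, 109.8]), -10.69)
(0.85, array([0.4629, 0.3068]), array([ 41.5, 111.9]), -10.69)
{'point': [0.4656, 0.3073, 0.0059], 'p': 0.57}
```

View pics/w23.png

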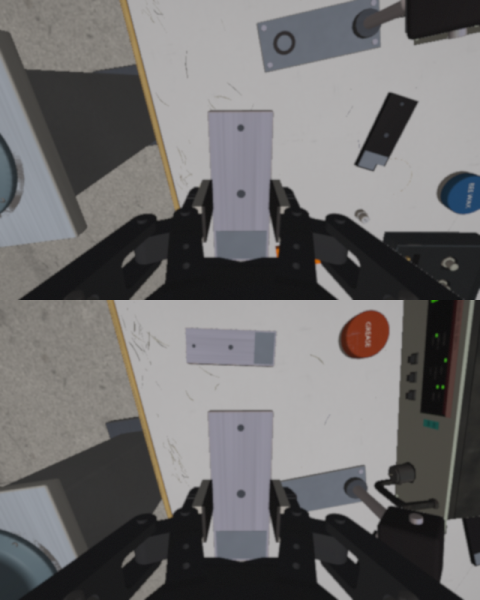

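The pile is at w3 (231,347)/0.75, top strip pointing +x. The reader foot with its ring is at w2 (284,43)/0.75, and the held plate is centred between the pads. Now I'll measure the held plate, the ring and the foot axis.

```bash
cat > m.py <<'E'
from h import *
lsd=cv2.createLineSegmentDetector()
def lines(p,z,box,mn):
    x0,y0,x1,y1=box; g=cv2.cvtColor(p["frame"],cv2.COLOR_BGR2GRAY)[y0:y1,x0:x1]
    for l in lsd.detect(g)[0][:,0]:
        a=ray(p,l[:2]+[x0,y0],z)[:2];b=ray(p,l[2:]+[x0,y0],z)[:2];n=np.linalg.norm(a-b)
        if n>mn: print(l.round()+[x0,y0,x0,y0],a.round(4),b.round(4),n.round(3),np.degrees(np.arctan2(*(b-a)[::-1])).round(2))
def dark(p,z,c,r,th):
    x,y=c; g=cv2.cvtColor(p["frame"],cv2.COLOR_BGR2GRAY)[y-r:y+r,x-r:x+r]
    m=(g<th).astype(np.uint8); cn=cv2.findContours(m,cv2.RETR_EXTERNAL,cv2.CHAIN_APPROX_NONE)[0]
    cn=max(cn,key=cv2.contourArea); o,rad=cv2.minEnclosingCircle(cn); o=np.array(o)+[x-r,y-r]; print("dark",g.min(),np.median(g),o,rad,ray(p,o,z).round(4))
E
python3 - <<'E'
from m import *
w2=dict(np.load("w2.npz"));w3=dict(np.load("w3.npz"))
print("foot");lines(w2,.005,(335,0,520,105),.03)
for th in(60,75,90):dark(w2,.005,(379,57),22,th)
print("held");lines(w3,.182,(265,135,380,240),.03)
dark(w3,.182,(321,258),12,75);dark(w3,.182,(321,170),12,75)
print("pile");lines(w3,.016,(235,30,380,95),.03)
E
```

```text
foot
[352.  95. 341.  32.] [0.4862 0.0537] [0.4828 0.1107] 0.057 93.39
[507.  63. 354.  96.] [0.6345 0.0611] [0.488  0.0526] 0.147 -176.65
[342.  30. 470.   0.] [0.4841 0.112 ] [0.601  0.1187] 0.117 3.27
dark 44 106.0 [378.66417885  56.6716423 ] 15.06849193572998 [0.5152 0.0844 0.005 ]
dark 44 106.0 [378.3235302   56.44117737] 15.90993595123291 [0.5149 0.0846 0.005 ]
dark 44 106.0 [378.15384674  56.53846169] 16.601945877075195 [0.5147 0.0846 0.005 ]
held
[279. 146. 362. 146.] [0.4495 0.2533] [0.4857 0.2479] 0.037 -8.52
[364. 156. 362. 236.] [0.4863 0.2433] [0.4807 0.2049] 0.039 -98.3
[361. 149. 279. 149.] [0.485  0.2466] [0.4492 0.2517] 0.036 171.9
dark 66 139.0 [321. 258.] 4.123205661773682 [0.4594 0.1959 0.182 ]
dark 67 141.0 [320.5  170.25] 2.795184850692749 [0.4659 0.2396 0.182 ]
pile
[314.  88. 251.  86.] [0.4665 0.2847] [0.408  0.2954] 0.06 169.6
[368.  42. 364.  87.] [0.5197 0.3159] [0.5126 0.2784] 0.038 -100.73
[248.  36. 367.  42.] [0.4149 0.3369] [0.519 0.316] 0.106 -11.31
[248.  83. 246.  38.] [0.4059 0.2979] [0.4129 0.3351] 0.038 79.36
[338.  83. 340.  43.] [0.4885 0.2853] [0.4947 0.3185] 0.034 79.48
```

```bash

python3 -m handwheel '[[0.0369,-0.004,0,0,0,0,0.03],[0.0369,-0.004,0,0,0,0,0.03],[0.0369,-0.004,0,0,0,0,0.03],[0,0,0,0,0,-0.14,0.03],[0,0,0,0,0,-0.14,0.03]]'
python3 -m handwheel '[[0,0,0,0,0,-0.14,0.03],[0,0,0,0,0,-0.14,0.03],[0,0,0,0,0,-0.14,0.03],[0,0,0,0,0,-0.14,0.03],[0,0,0,0,0,-0.14,0.03]]'
python3 -m handwheel '[[0,0,0,0,0,-0.14,0.03],[0,0,0,0,0,-0.14,0.03],[0,0,0,0,0,-0.14,0.03],[0,0,0,0,0,-0.136,0.03],[0,0,0.04,0,0,0,0.03]]'
python3 -m handwheel '[[0,0,0.04,0,0,0,0.03],[0,0,0.04,0,0,0,0.03],[0,0,0.01,0,0,0,0.03],[0,0,0,0,0,0,0.03],[0,0,0,0,0,0,0.03]]'
python3 - <<'E'
from m import *
P=[]
for i in range(5):
    s,q=tool();P.append(s["tool_pos"])
    p=ctrl.read_camera("wrist")
print(np.mean(P,0),q.round(4),np.degrees(np.arctan2(q[1,0],q[0,0])),s["qpos"].__repr__())
z=np.mean(P,0)[2]-.017
for b in (270,300):
    pass
print("held");lines(p,z,(240,120,400,300),.025);dark(p,z,(321,258),12,75);
cv2.imwrite("pics/w4.png",p["frame"])
E
```

```text
t: 7.8
tool_pos: [0.4645, 0.3065, 0.1992]
tool_rot: [0.658, 0.753, -0.0, -0.0]
contact_force: [0.2, 0.2, -2.7]
grip_width: 0.0375
gripper_force: 51.1
t: 8.3
tool_pos: [0.4648, 0.3054, 0.1993]
tool_rot: [0.361, 0.933, -0.0, 0.0]
contact_force: [0.6, 0.3, -1.4]
grip_width: 0.0376
gripper_force: 51.1
t: 8.8
tool_pos: [0.4691, 0.3072, 0.165]
tool_rot: [0.093, 0.996, 0.003, 0.006]
contact_force: [0.8, 0.9, -2.5]
grip_width: 0.0377
gripper_force: 51.1
t: 9.3
tool_pos: [0.4659, 0.3068, 0.0713]
tool_rot: [0.093, 0.996, 0.001, 0.001]
contact_force: [0.1, 0.2, -1.5]
grip_width: 0.0374
gripper_force: 51.1
[0.46600657 0.30714612 0.07167319] [[-0.9828  0.1848  0.0036]
 [ 0.1848  0.9828  0.0015]
 [-0.0033  0.0021 -1.    ]] 169.3513333878011 array([ 3.79983529e-01,  2.70529939e-01,  1.89700736e+00,  6.64690579e-06,
        9.70149001e-01, -1.00496571e+00])
held
[284. 239. 281. 298.] [0.4507 0.2911] [0.4828 0.2822] 0.033 -15.33
[361. 298. 358. 239.] [0.4905 0.3227] [0.4574 0.3262] 0.033 174.03
[289. 133. 352. 133.] [0.4017 0.3045] [0.4067 0.3313] 0.027 79.4
[288. 145. 363. 145.] [0.4068 0.3028] [0.413  0.3354] 0.033 79.25
[364. 148. 362. 237.] [0.4143 0.3358] [0.4564 0.3282] 0.043 -10.15
[361. 149. 279. 149.] [0.4142 0.3341] [0.4076 0.2987] 0.036 -100.51
[280. 234. 277. 173.] [0.4478 0.2897] [0.4181 0.2951] 0.03 169.65
[352. 136. 289. 136.] [0.4082 0.3311] [0.4031 0.3042] 0.027 -100.68
dark 52 109.0 [321. 258.] 5.099119663238525 [0.4639 0.3068 0.0547]
```

View pics/w4.png

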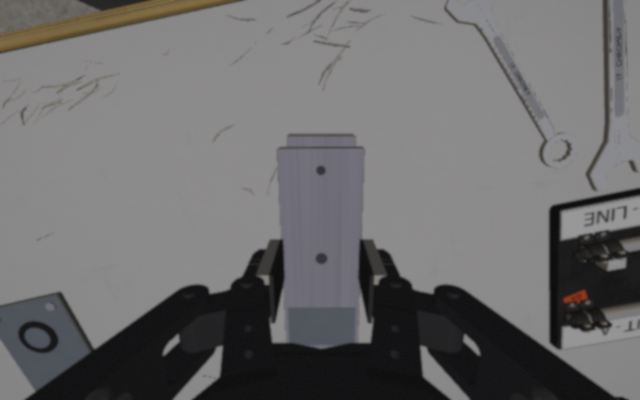

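The held plate hides most of the pile, whose far end shows at (289-352,133). Its sides are flanked evenly. I'll work out the relative offset from the two end edges.

```bash
python3 - <<'E'
from h import *
p=ctrl.read_camera("wrist"); P=np.array([.466,.3071])
u=np.array([-.9828,.1848]);v=np.array([.1848,.9828])
s,q=tool();print(s["tool_pos"])
for n,z,pts in(("held",.0545,[(279,147),(363,147),(321,147),(321,258)]),("pile",.016,[(289,134.5),(352,134.5),(320.5,134.5)])):
    for c in pts:
        w=ray(p,c,z)[:2];print(n,c,w.round(4),"toolxy",((w-P)@u).round(4),((w-P)@v).round(4))
E
```

```text
[0.46498997 0.30702929 0.07060108]
held (279, 147) [0.4064 0.2986] toolxy 0.057 -0.0194
held (363, 147) [0.4133 0.3351] toolxy 0.0569 0.0178
held (321, 147) [0.4099 0.3168] toolxy 0.057 -0.0008
held (321, 258) [0.4635 0.3068] toolxy 0.0024 -0.0008
pile (289, 134.5) [0.4046 0.2997] toolxy 0.059 -0.0187
pile (352, 134.5) [0.4111 0.3344] toolxy 0.059 0.0167
pile (320.5, 134.5) [0.4078 0.317 ] toolxy 0.059 -0.001
```

```bash

python3 -m handwheel '[[0.0013,-0.0003,0.008,0.002,0.003,0,0.03],[0,0,0.008,0,0,0,0.03],[0,0,0.007,0,0,0,0.03],[0,0,0,0,0,0,0.03],[0,0,0,0,0,0,0.03]]'
python3 -m handwheel '[[0,0,0.0015,0,0,0,0.03],[0,0,0,0,0,0,0.03]]'
python3 -m handwheel '[[0,0,0.0015,0,0,0,0.03],[0,0,0,0,0,0,0.03]]'
```

```text
t: 10.1
tool_pos: [0.4626, 0.3065, 0.0457]
tool_rot: [0.093, 0.996, -0.001, -0.002]
contact_force: [0.8, -0.3, -2.6]
grip_width: 0.0373
gripper_force: 51.1
t: 10.3
tool_pos: [0.463, 0.3066, 0.0449]
tool_rot: [0.093, 0.996, -0.001, -0.001]
contact_force: [0.4, 0.4, -2.2]
grip_width: 0.0375
gripper_force: 51.1
t: 10.5
tool_pos: [0.4628, 0.3066, 0.0432]
tool_rot: [0.093, 0.996, -0.001, -0.002]
contact_force: [0.5, -0.6, -2.2]
grip_width: 0.0377
gripper_force: 51.1
```

```bash
python3 - <<'E'
from m import *
P=[];Q=[]
for i in range(6):
    s,q=tool();P.append(s["tool_pos"]);Q.append(q[:,2]);p=ctrl.read_camera("wrist")
print(np.round(P,4),np.mean(Q,0),s["contact_force"])
P=np.mean(P,0)
u=np.array([-.9828,.1848]);v=np.array([.1848,.9828])
cv2.imwrite("pics/w5.png",p["frame"])
print("held");lines(p,P[2]-.017,(265,115,380,320),.025);
print("pile");lines(p,.016,(265,115,380,152),.02);
cv2.imwrite("pics/c5.png",cv2.resize(p["frame"][110:350,220:420],None,fx=2.5,fy=2.5,interpolation=cv2.INTER_CUBIC))
E
```

```text
[[0.4628 0.3066 0.0432]
 [0.4628 0.3066 0.0433]
 [0.4629 0.3066 0.0433]
 [0.4629 0.3066 0.0434]
 [0.4629 0.3066 0.0433]
 [0.4629 0.3066 0.0434]] [-0.00327139 -0.00140105 -0.99999366] [-0.2813894  -0.10518356 -3.7040847 ]
held
[284. 276. 275. 318.] [0.4679 0.2857] [0.4915 0.2759] 0.026 -22.6
[286. 143. 359. 143.] [0.4028 0.3012] [0.4088 0.3333] 0.033 79.4
[362. 148. 279. 148.] [0.4113 0.3341] [0.4046 0.298 ] 0.037 -100.52
[365. 153. 361. 236.] [0.4138 0.3351] [0.4531 0.3277] 0.04 -10.66
[280. 236. 277. 176.] [0.4458 0.2888] [0.4165 0.2941] 0.03 169.7
[289. 307. 353. 307.] [0.486  0.2847] [0.492  0.3174] 0.033 79.55
pile
[286. 143. 359. 143.] [0.4037 0.2998] [0.4102 0.3344] 0.035 79.4
[362. 148. 279. 148.] [0.4128 0.3352] [0.4056 0.2963] 0.04 -100.52
```

View pics/c5.png

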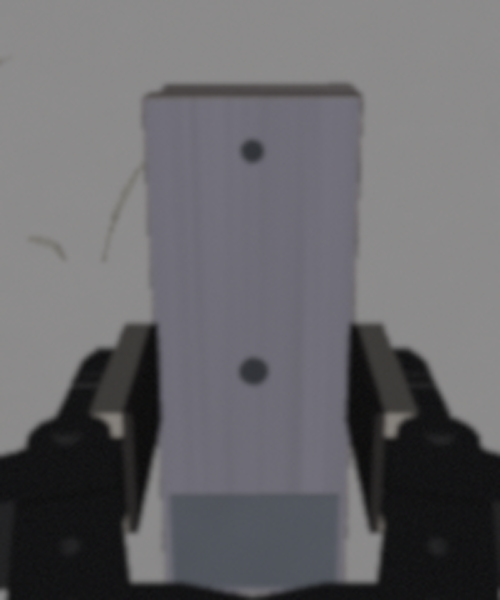

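The held plate covers the pile almost exactly: its end edge is at row ~147, the pile's end shows just behind at ~144, and the sides coincide. The offset is under 1 mm, so I'll level slightly and lower to contact.

```bash

python3 -m handwheel '[[-0.0005,0,0.001,-0.001,-0.002,0,0.03],[0,0,0,0,0,0,0.03],[0,0,0,0,0,0,0.03]]'
python3 -m handwheel '[[0,0,0.001,0,0,0,0.03],[0,0,0,0,0,0,0.03],[0,0,0,0,0,0,0.03]]'
```

```text
t: 11.1
tool_pos: [0.4633, 0.3065, 0.0422]
tool_rot: [0.093, 0.996, -0.0, -0.001]
contact_force: [-0.0, -0.5, -1.5]
grip_width: 0.0376
gripper_force: 51.1
t: 11.4
tool_pos: [0.4635, 0.3066, 0.0416]
tool_rot: [0.093, 0.996, -0.0, -0.0]
contact_force: [-1.3, -1.5, 1.0]
grip_width: 0.0375
gripper_force: 51.5
```

```bash

python3 -m handwheel '[[0,0,0.0004,0,0,0,0.03],[0,0,0,0,0,0,0.03]]' 20
python3 -m handwheel '[[0,0,0,0,0,0,0.041],[0,0,0,0,0,0,0.044],[0,0,0,0,0,0,0.048],[0,0,0,0,0,0,0.052],[0,0,0,0,0,0,0.056]]'
python3 -m handwheel '[[0,0,-0.005,0,0,0,0.056],[0,0,-0.015,0,0,0,0.06],[0,0,-0.04,0,0,0,0.06],[0,0,-0.05,0,0,0,0.06],[0,0,-0.05,0,0,0,0.06]]'
python3 -m handwheel '[[0,0,0,0,0,0,0.06],[0,0,0,0,0,0,0.06]]'
python3 - <<'E'
from m import *
for i in range(2): p=ctrl.read_camera("wrist")
s,q=tool();print(s["t"],s["tool_pos"],q.round(3))
b=fitplate(p,"plain_plate",np.array([.463,.306]),.024);print(b[1:5])
cv2.imwrite("pics/c6.png",np.hstack([cv2.resize(p["frame"][90:310,220:420],None,fx=2,fy=2,interpolation=cv2.INTER_CUBIC),cv2.resize(ctrl.read_camera("side")["frame"][145:195,205:245],(352,440),interpolation=cv2.INTER_CUBIC)]))
print("pile");lines(p,.024,(240,60,420,330),.025)
E
```

```text
t: 11.6
tool_pos: [0.4635, 0.3066, 0.0415]
tool_rot: [0.093, 0.996, -0.0, -0.001]
contact_force: [-2.3, -1.4, 5.3]
grip_width: 0.0375
gripper_force: 52.0
t: 12.1
tool_pos: [0.4634, 0.3065, 0.0409]
tool_rot: [0.093, 0.996, -0.0, -0.001]
contact_force: [-0.1, -0.5, -0.0]
grip_width: 0.0556
gripper_force: 0.0
t: 12.6
tool_pos: [0.4631, 0.3065, 0.2036]
tool_rot: [0.093, 0.996, -0.0, -0.0]
contact_force: [0.8, 0.5, -0.7]
grip_width: 0.06
gripper_force: 0.0
t: 12.8
tool_pos: [0.4645, 0.3071, 0.2038]
tool_rot: [0.093, 0.996, 0.001, 0.002]
contact_force: [-0.8, -0.8, -0.2]
grip_width: 0.0599
gripper_force: 0.0
12.9 [0.46279401 0.30634673 0.20019793] [[-0.983  0.185 -0.003]
 [ 0.185  0.983 -0.001]
 [ 0.002 -0.002 -1.   ]]
(0.87, array([0.4632, 0.3055]), array([ 40.2, 110.1]), -10.86)
pile
[380. 279. 382. 246.] [0.5829 0.3501] [0.5425 0.357 ] 0.041 170.21
[261. 280. 246. 323.] [0.5592 0.2206] [0.6105 0.1903] 0.06 -30.54
[260. 243. 261. 281.] [0.5157 0.2299] [0.5599 0.2205] 0.045 -12.07
[396. 325. 380. 279.] [0.6454 0.3601] [0.5824 0.3503] 0.064 -171.13
[353. 292. 361. 320.] [0.593  0.3179] [0.631  0.3215] 0.038 5.52
[315. 321. 318. 296.] [0.6227 0.2691] [0.5906 0.2786] 0.033 163.59
[387. 244. 404. 278.] [0.5419 0.3629] [0.5856 0.3759] 0.046 16.62
[339. 232. 303. 232.] [0.5189 0.3151] [0.5116 0.2777] 0.038 -101.09
[302. 124. 341. 124.] [0.4035 0.2987] [0.4101 0.3349] 0.037 79.75
[303. 232. 303. 208.] [0.5115 0.2775] [0.4857 0.2829] 0.026 168.13
[240. 275. 254. 245.] [0.549  0.1987] [0.5168 0.2227] 0.04 143.33
[343. 127. 340. 231.] [0.413  0.3369] [0.5172 0.3159] 0.106 -11.4
[301. 211. 300. 128.] [0.488  0.2807] [0.4065 0.2961] 0.083 169.34
[306. 210. 337. 210.] [0.4882 0.2851] [0.4937 0.3168] 0.032 80.17
[243. 308. 241. 282.] [0.5908 0.1915] [0.5573 0.1982] 0.034 168.77
```

View pics/c6.png

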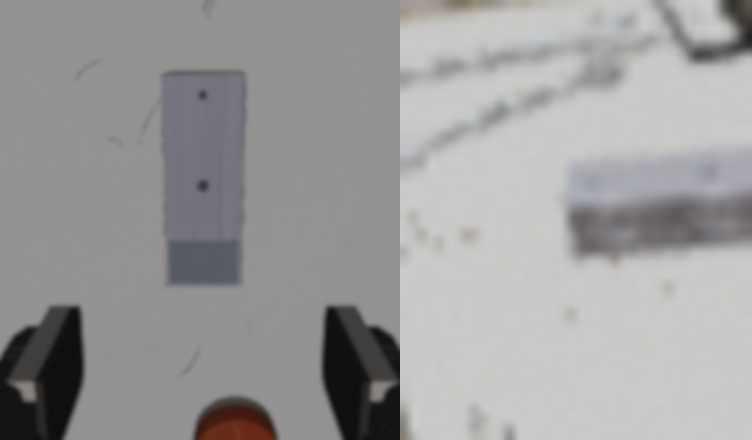

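The placed plate lies at (0.4632, 0.3055) at -10.9°, against the pile's (0.463, 0.306) at -10.7°, so it is square and the pile has not shifted. Next is the notched coupon. I'll turn so its notch lies on tool -x, which keeps the wrist camera away from the reader head later.

```bash

python3 -m handwheel '[[-0.0089,-0.0479,0,0,0,0,0.06],[-0.0089,-0.0479,0,0,0,0,0.06],[-0.0089,-0.0479,0,0,0,0,0.06],[-0.0089,-0.0479,0,0,0,0,0.06],[-0.0089,-0.0479,0,0,0,0,0.06]]' | head -2
python3 -m handwheel '[[-0.0089,-0.0479,0,0,0,0,0.06],[-0.0089,-0.0479,0,0,0,0,0.06],[-0.0089,-0.0479,0,0,0,0,0.06],[-0.0089,-0.0479,0,0,0,0,0.06],[-0.0089,-0.0479,0,0,0,0,0.06]]' | head -2
python3 -m handwheel '[[-0.0089,-0.0479,0,0,0,0,0.06],[-0.0089,-0.0479,0,0,0,0,0.06],[-0.0089,-0.0479,0,0,0,0,0.06],[-0.0089,-0.0479,0,0,0,0,0.06],[0,0,0,0,0,0.149,0.06]]' | head -3
python3 -m handwheel '[[0,0,0,0,0,0.149,0.06],[0,0,0,0,0,0.149,0.06],[0,0,0,0,0,0.149,0.06],[0,0,0,0,0,0.149,0.06],[0,0,0,0,0,0.149,0.06]]' | head -3
python3 -m handwheel '[[0,0,0,0,0,0.149,0.06],[0,0,0,0,0,0.149,0.06],[0,0,0,0,0,0.149,0.06],[0,0,0,0,0,0.149,0.06],[0,0,0,0,0,0.149,0.06]]' | head -3
python3 -m handwheel '[[0,0,0,0,0,0.149,0.06],[0,0,0,0,0,0.149,0.06],[0,0,0,0,0,0.149,0.06],[0,0,0,0,0,0.149,0.06],[0,0,0,0,0,0.149,0.06]]' | head -3
python3 -m handwheel '[[0,0,0,0,0,0.149,0.06],[0,0,0,0,0,0.149,0.06],[0,0,0,0,0,0.149,0.06],[0,0,0,0,0,0.149,0.06],[0,0,0,0,0,0.149,0.06]]' | head -3
python3 -m handwheel '[[0,0,0,0,0,0.149,0.06],[0,0,0,0,0,0.149,0.06],[0,0,0,0,0,0.149,0.06],[0,0,0,0,0,0.149,0.06],[0,0,0,0,0,0.149,0.06]]' | head -3
python3 -m handwheel '[[0,0,0,0,0,0,0.06],[0,0,0,0,0,0,0.06],[0,0,0,0,0,0,0.06]]'
python3 - <<'E'
from m import *
for i in range(3): p=ctrl.read_camera("wrist"); s,q=tool();print(s["tool_pos"])
print(q.round(4),np.degrees(np.arctan2(q[1,0],q[0,0])),s["qpos"])
for z in(.008,.004):
    b=fitplate(p,"coupon",np.array([.461,-.376]),z); print(b[1:5])
for d in ctrl.mark_of("coupon_label",p)[:2]: print(d["p"],d["point"],px(p,d["point"]))
x,y,w,h=cv2.boundingRect(b[5]);print(x,y,w,h)
lines(p,.008,(x-10,y-10,x+w+10,y+h+10),.02)
cv2.imwrite("pics/w7.png",p["frame"])
E
```

```text
t: 13.5
tool_pos: [0.4619, 0.0614, 0.1998]
t: 14.0
tool_pos: [0.4615, -0.1822, 0.2]
t: 14.5
tool_pos: [0.4608, -0.3802, 0.1998]
tool_rot: [0.171, 0.985, -0.0, -0.001]
t: 15.0
tool_pos: [0.4615, -0.3748, 0.1996]
tool_rot: [0.517, 0.856, -0.0, -0.002]
t: 15.5
tool_pos: [0.4615, -0.3748, 0.1996]
tool_rot: [0.793, 0.609, -0.001, -0.002]
t: 16.0
tool_pos: [0.4615, -0.3748, 0.1996]
tool_rot: [0.96, 0.279, -0.001, -0.001]
t: 16.5
tool_pos: [0.4615, -0.3748, 0.1996]
tool_rot: [0.996, -0.09, -0.002, -0.001]
t: 17.0
tool_pos: [0.4615, -0.3748, 0.1996]
tool_rot: [0.895, -0.446, -0.002, -0.0]
t: 17.3
tool_pos: [0.4619, -0.3752, 0.2008]
tool_rot: [0.897, -0.442, -0.001, 0.0]
contact_force: [-0.0, -0.6, -0.3]
grip_width: 0.0598
gripper_force: 0.0
[ 0.46196475 -0.37528664  0.20097509]
[ 0.46202449 -0.3753616   0.20115795]
[ 0.46205936 -0.37540595  0.20128175]
[[ 6.080e-01 -7.939e-01 -1.300e-03]
 [-7.939e-01 -6.080e-01 -6.000e-04]
 [-3.000e-04  1.400e-03 -1.000e+00]] -52.55518752321941 [-8.72017105e-01  1.70864545e-01  1.74306085e+00 -1.49449949e-03
  1.22807496e+00  1.61654255e+00]
(0.7, array([ 0.533 , -0.2455]), array([45.7, 97.5]), -0.09)
(0.7, array([ 0.5333, -0.243 ]), array([46.3, 98.7]), -0.09)
0.97 [0.4388, -0.3446, 0.0085] [319.9160037  214.13960345]
0.75 [0.5649, -0.2427, 0.0099] [170.57374518 218.32120423]
156 193 88 74
[214. 276. 229. 254.] [ 0.4897 -0.2089] [ 0.4916 -0.2434] 0.035 -86.8
[171. 192. 246. 241.] [ 0.5796 -0.2686] [ 0.4847 -0.2685] 0.095 179.93
[155. 213. 169. 193.] [ 0.5813 -0.2367] [ 0.5808 -0.2653] 0.029 -90.86
[243. 244. 171. 196.] [ 0.4859 -0.2633] [ 0.5779 -0.264 ] 0.092 -0.38
[218. 265. 161. 228.] [ 0.4941 -0.2246] [ 0.5682 -0.2249] 0.074 -0.23
[239. 275. 253. 247.] [ 0.4672 -0.2276] [ 0.4751 -0.2677] 0.041 -78.92
[237. 255. 225. 275.] [ 0.4834 -0.2476] [ 0.4802 -0.2178] 0.03 96.11
```

```bash
python3 - <<'E'
from m import *
for i in range(3): p=ctrl.read_camera("wrist"); s,q=tool()
print(s["tool_pos"],s["t"])
for th in("coupon","plain_plate","coupon_label","pile_top"):
    b=fitplate(p,th,np.array([.461,-.376]),.008)
    if b: print(th,b[1:5])
print(px(p,[.461,-.376,.008]))
lines(p,.008,(270,100,370,245),.02)
for th in(60,75,90): dark(p,.008,tuple(px(p,[.461,-.376,.008]).round().astype(int)),9,th)
E
```

```text
[ 0.46211639 -0.37544088  0.2014866 ] 17.75
coupon (0.94, array([ 0.4595, -0.3755]), array([ 40.4, 109.5]), -53.61)
coupon_label (0.79, array([ 0.4594, -0.3762]), array([ 39.3, 108.5]), -53.62)
[321.28968354 179.68790445]
[328. 228. 306. 228.] [ 0.4218 -0.3372] [ 0.4417 -0.3223] 0.025 36.91
[344. 128. 340. 217.] [ 0.4755 -0.4317] [ 0.4195 -0.3553] 0.095 126.2
[305. 227. 304. 128.] [ 0.443  -0.3226] [ 0.5072 -0.4075] 0.106 -52.91
[306. 126. 342. 127.] [ 0.5068 -0.4101] [ 0.4777 -0.4317] 0.036 -143.46
[307. 207. 337. 207.] [ 0.4552 -0.3428] [ 0.4294 -0.3623] 0.032 -142.98Traceback (most recent call last):
  File "<stdin>", line 9, in <module>
  File "m.py", line 11, in dark
    cn=max(cn,key=cv2.contourArea); o,rad=cv2.minEnclosingCircle(cn); o=np.array(o)+[x-r,y-r]; print("dark",g.min(),np.median(g),o,rad,ray(p,o,z).round(4))
ValueError: max() iterable argument is empty
```

The coupon fit is 109.5 x 40.4 mm, centred at (0.4597,-0.3758), with the strip end pointing at 126.6°. Descending.

```bash

python3 -m handwheel '[[-0.0011,0.0021,0.03,0,0,0.015,0.054],[0,0,0.04,0,0,0,0.054],[0,0,0.04,0,0,0,0.054],[0,0,0.035,0,0,0,0.054],[0,0,0.026,0,0,0,0.054]]' 30 | head -2
python3 -m handwheel '[[0,0,0,0,0,0,0.054],[0,0,0,0,0,0,0.054],[0,0,0,0,0,0,0.054],[0,0,0,0,0,0,0.054]]'
```

```text
t: 18.45
tool_pos: [0.4587, -0.375, 0.0279]
t: 18.85
tool_pos: [0.4606, -0.3772, 0.0326]
tool_rot: [0.893, -0.45, 0.001, 0.001]
contact_force: [-0.4, 0.0, -1.0]
grip_width: 0.0539
gripper_force: 0.0
```

```bash

python3 -m handwheel '[[0,0,0.003,0,0,0,0.054],[0,0,0.0025,0,0,0,0.054],[0,0,0,0,0,0,0.054],[0,0,0,0,0,0,0.054],[0,0,0,0,0,0,0.054]]'
```

```text
t: 19.35
tool_pos: [0.4595, -0.376, 0.0249]
tool_rot: [0.893, -0.45, -0.0, 0.001]
contact_force: [0.2, -0.2, 0.4]
grip_width: 0.0542
gripper_force: 0.0
```

```bash

python3 -m handwheel '[[0,0,-0.0005,0,0,0,0.05],[0,0,0,0,0,0,0.044],[0,0,0,0,0,0,0.036],[0,0,0,0,0,0,0.03],[0,0,0,0,0,0,0.03]]' 60
python3 -m handwheel '[[0,0,0,0,0,0,0.03],[0,0,0,0,0,0,0.03],[0,0,-0.005,0,0,0,0.03],[0,0,-0.025,0,0,0,0.03],[0,0,-0.045,0,0,0,0.03]]'
python3 -m handwheel '[[0,0,-0.045,0,0,0,0.03],[0,0,-0.045,0,0,0,0.03],[0,0,0,0,0,0,0.03],[0,0,0,0,0,0,0.03],[0,0,0,0,0,0,0.03]]'
python3 - <<'E'
from m import *
for i in range(3): p=ctrl.read_camera("wrist"); s,q=tool(); print(s["tool_pos"])
P=s["tool_pos"];print(q.round(4),s["qpos"],s["contact_force"])
z=P[2]-.0175
np.savez("w8.npz",**{k:p[k] for k in("K","R","t","frame")},P=P,q=q)
lines(p,z,(255,110,385,340),.02)
for c in((321,258),(321,170)): 
    try: dark(p,z,c,14,75)
    except Exception as e: print(e)
E
```

```text
t: 19.85
tool_pos: [0.4597, -0.3761, 0.0261]
tool_rot: [0.893, -0.45, -0.0, 0.001]
contact_force: [-2.1, 1.7, 5.3]
grip_width: 0.0371
gripper_force: 59.5
t: 20.35
tool_pos: [0.4573, -0.3733, 0.097]
tool_rot: [0.893, -0.45, -0.005, -0.001]
contact_force: [0.3, -0.8, -2.3]
grip_width: 0.0368
gripper_force: 60.8
t: 20.85
tool_pos: [0.4588, -0.3747, 0.188]
tool_rot: [0.893, -0.45, -0.002, -0.0]
contact_force: [0.8, -0.1, -2.7]
grip_width: 0.0368
gripper_force: 60.8
[ 0.45867387 -0.37458439  0.18757771]
[ 0.45875148 -0.37471473  0.18766572]
[ 0.45892225 -0.37488851  0.18797667]
[[ 0.5952 -0.8035 -0.0039]
 [-0.8035 -0.5952  0.0025]
 [-0.0044  0.0017 -1.    ]] [-8.75575789e-01  1.81754201e-01  1.75668176e+00 -1.49515407e-03
  1.20760683e+00  1.62899093e+00] [ 0.19710347  0.21919757 -1.92570828]
[284. 276. 276. 320.] [ 0.4678 -0.3569] [ 0.4564 -0.3322] 0.027 114.9
[364. 310. 356. 267.] [ 0.423  -0.3653] [ 0.442  -0.3828] 0.026 -42.63
[283. 239. 285. 277.] [ 0.4797 -0.3735] [ 0.4676 -0.3567] 0.021 125.94
[279. 147. 363. 147.] [ 0.5065 -0.4092] [ 0.4766 -0.4313] 0.037 -143.49
[367. 288. 368. 322.] [ 0.4298 -0.3765] [ 0.4162 -0.3608] 0.021 130.89
[281. 236. 277. 149.] [ 0.482  -0.3743] [ 0.5069 -0.4078] 0.042 -53.29
[365. 151. 361. 236.] [ 0.4752 -0.4306] [ 0.4505 -0.3976] 0.041 126.7
[362. 151. 281. 151.] [ 0.476  -0.4297] [ 0.5051 -0.4082] 0.036 36.48
[287. 338. 284. 297.] [ 0.445  -0.3262] [ 0.4613 -0.3467] 0.026 -51.66
[289. 308. 353. 308.] [ 0.455  -0.3429] [ 0.4282 -0.3629] 0.033 -143.37
dark 58 126.0 [321. 259.] 4.472236156463623 [ 0.4587 -0.3758  0.1705]
dark 59 128.0 [321.         171.69999981] 3.4482877254486084 [ 0.485  -0.4113  0.1705]
```

```bash

python3 -m handwheel '[[0,0,0,0,0,-0.148,0.03],[0,0,0,0,0,-0.148,0.03],[0,0,0,0,0,-0.148,0.03],[0,0,0,0,0,-0.148,0.03],[0,0,0,0,0,-0.148,0.03]]' | head -3
python3 -m handwheel '[[0,0,0,0,0,-0.148,0.03],[0,0,0,0,0,-0.148,0.03],[0,0,0,0,0,-0.148,0.03],[0,0,0,0,0,-0.148,0.03],[0,0,0,0,0,-0.148,0.03]]' | head -3
python3 -m handwheel '[[0,0,0,0,0,-0.148,0.03],[0,0,0,0,0,-0.148,0.03],[0,0,0,0,0,-0.148,0.03],[0,0,0,0,0,-0.148,0.03],[0,0,0,0,0,-0.148,0.03]]' | head -3
python3 -m handwheel '[[0,0,0,0,0,-0.148,0.03],[0,0,0,0,0,-0.148,0.03],[0,0,0,0,0,-0.148,0.03],[0,0,0,0,0,-0.148,0.03],[0,0,0,0,0,-0.148,0.03]]' | head -3
python3 -m handwheel '[[0,0,0,0,0,-0.148,0.03],[0,0,0,0,0,-0.148,0.03],[0,0,0,0,0,-0.148,0.03],[0,0,0,0,0,-0.148,0.03],[0,0,0,0,0,-0.148,0.03]]' | head -3
python3 -m handwheel '[[0,0,0,0,0,-0.148,0.03],[0,0,0,0,0,-0.148,0.03],[0,0,0,0,0,-0.138,0.03],[0,0,0,0,0,0,0.03],[0,0,0,0,0,0,0.03]]' | head -3
python3 -m handwheel '[[-0.0043,0.0455,0,0,0,0,0.03],[-0.0043,0.0455,0,0,0,0,0.03],[-0.0043,0.0455,0,0,0,0,0.03],[-0.0043,0.0455,0,0,0,0,0.03],[-0.0043,0.0455,0,0,0,0,0.03]]' | head -3
python3 -m handwheel '[[-0.0043,0.0455,0,0,0,0,0.03],[-0.0043,0.0455,0,0,0,0,0.03],[-0.0043,0.0455,0,0,0,0,0.03],[-0.0043,0.0455,0,0,0,0,0.03],[0,0,0,0,0,0,0.03]]' | head -3
python3 -m handwheel '[[0,0,0,0,0,0,0.03],[0,0,0,0,0,0,0.03],[0,0,0,0,0,0,0.03],[0,0,0,0,0,0,0.03]]'
python3 - <<'E'
from m import *
for i in range(3): p=ctrl.read_camera("wrist"); s,q=tool(); print(s["tool_pos"])
print(q.round(4),np.degrees(np.arctan2(q[1,0],q[0,0])),s["qpos"],s["grip_width"],s["t"])
lines(p,.005,(0,0,640,300),.05)
E
```

```text
t: 21.5
tool_pos: [0.4593, -0.3754, 0.1889]
tool_rot: [0.996, -0.093, -0.001, -0.0]
t: 22.0
tool_pos: [0.4593, -0.3753, 0.1889]
tool_rot: [0.962, 0.273, -0.001, -0.001]
t: 22.5
tool_pos: [0.4593, -0.3754, 0.1889]
tool_rot: [0.798, 0.602, -0.001, -0.001]
t: 23.0
tool_pos: [0.4593, -0.3753, 0.1889]
tool_rot: [0.526, 0.85, -0.0, -0.002]
t: 23.5
tool_pos: [0.4593, -0.3754, 0.1889]
tool_rot: [0.183, 0.983, 0.0, -0.001]
t: 24.0
tool_pos: [0.4595, -0.3755, 0.1895]
tool_rot: [-0.028, 1.0, 0.0, -0.001]
t: 24.5
tool_pos: [0.4674, -0.1457, 0.1901]
tool_rot: [-0.028, 1.0, -0.0, -0.001]
t: 25.0
tool_pos: [0.4734, 0.0397, 0.1898]
tool_rot: [-0.032, 0.999, 0.0, -0.001]
t: 25.4
tool_pos: [0.4742, 0.0341, 0.19]
tool_rot: [-0.028, 1.0, -0.0, -0.001]
contact_force: [-1.3, 0.1, -3.2]
grip_width: 0.0365
gripper_force: 61.1
[0.47423755 0.0342717  0.19007412]
[0.47421047 0.03444734 0.19006682]
[0.47421458 0.03458171 0.19008214]
[[-9.983e-01 -5.780e-02 -1.200e-03]
 [-5.780e-02  9.983e-01 -8.000e-04]
 [ 1.200e-03 -8.000e-04 -1.000e+00]] -176.6890205527471 [-1.65782103e-01 -1.03573452e-01  2.04706043e+00 -1.0
[... 531 characters left out ...]
 -0.2243] 0.092 -179.99
[609. 131. 557. 233.] [0.4076 0.3118] [0.5165 0.2911] 0.111 -10.77
[395. 196. 391. 254.] [0.4844 0.1115] [0.5519 0.1157] 0.068 3.57
[638. 159. 592. 244.] [0.433  0.3506] [0.5264 0.3325] 0.095 -10.96
[ 48. 260.  26. 164.] [ 0.5811 -0.2641] [ 0.4728 -0.2644] 0.108 -179.84
[378.  18. 245.  10.] [0.3226 0.0759] [ 0.3228 -0.0424] 0.118 -89.89
[281. 236. 277. 149.] [ 0.5365 -0.0064] [ 0.4436 -0.0121] 0.093 -176.5
[  1.   3. 638.  43.] [ 0.3295 -0.2554] [0.3292 0.3131] 0.569 90.03
[361. 151. 281. 151.] [0.4406 0.0714] [ 0.4452 -0.0082] 0.08 -86.72
[549. 228. 596. 132.] [0.511 0.281] [0.409 0.3  ] 0.104 169.41
[593. 132. 548. 223.] [0.4088 0.2966] [0.5055 0.2784] 0.098 -10.63
```

```bash

python3 -m handwheel '[[-0.0023,0.0237,0,0,0,0,0.03],[-0.002,0.0237,0,0,0,0,0.03],[0,0,0.02,0,0,0,0.03],[0,0,0.03,0,0,0,0.03],[0,0,0.03,0,0,0,0.03]]'|head -3
python3 -m handwheel '[[0,0,0.02,0,0,0,0.03],[0,0,0.0074,0,0,0,0.03],[0,0,0,0,0,0,0.03],[0,0,0,0,0,0,0.03],[0,0,0,0,0,0,0.03]]'
python3 -m handwheel '[[0,0,0,0,0,0,0.03],[0,0,0,0,0,0,0.03],[0,0,0,0,0,0,0.03]]' | head -2
python3 - <<'E'
from m import *
for i in range(3): p=ctrl.read_camera("wrist"); s,q=tool(); print(s["tool_pos"])
P=s["tool_pos"];print(q.round(4),np.degrees(np.arctan2(q[1,0],q[0,0])),s["contact_force"],s["t"])
z=P[2]-.0177
lines(p,z,(265,130,385,240),.03);dark(p,z,(321,259),14,75)
for n in("side","top"):
    p2=ctrl.read_camera(n)
    for d in ctrl.mark_of("coupon_label",p2)[:3]: print(n,round(d["p"],2),np.round(d["point"],4))
    if n=="side": a=p2["frame"][140:215,235:335]
    else: b=p2["frame"][190:265,235:305]
cv2.imwrite("pics/fin.png",np.hstack([cv2.resize(a,(600*100//133,450),interpolation=cv2.INTER_CUBIC),cv2.resize(b,(340,450),interpolation=cv2.INTER_CUBIC)]))
E
```

```text
t: 26.05
tool_pos: [0.4761, 0.0827, 0.1097]
tool_rot: [-0.03, 1.0, -0.0, 0.0]
t: 26.55
tool_pos: [0.4767, 0.0826, 0.0841]
tool_rot: [-0.03, 1.0, -0.001, 0.001]
contact_force: [-0.4, 0.4, -2.3]
grip_width: 0.0372
gripper_force: 61.2
t: 26.85
tool_pos: [0.4758, 0.0827, 0.0831]
[0.47566131 0.08272005 0.08292542]
[0.4755616  0.0827174  0.08280711]
[0.47552266 0.08271138 0.08273606]
[[-9.982e-01 -5.910e-02 -1.000e-03]
 [-5.910e-02  9.982e-01 -8.000e-04]
 [ 1.100e-03 -7.000e-04 -1.000e+00]] -176.60919709749453 [ 0.41443042 -0.25504032 -2.22395766] 27.0
[279. 148. 362. 147.] [0.4208 0.0602] [0.4184 0.097 ] 0.037 93.75
[365. 149. 362. 227.] [0.4193 0.0983] [0.4566 0.1006] 0.037 3.52
[361. 151. 281. 151.] [0.4201 0.0966] [0.4223 0.0608] 0.036 -86.48
[280. 227. 277. 151.] [0.4589 0.0613] [0.4222 0.0591] 0.037 -176.61
dark 51 112.0 [321. 259.] 5.099119663238525 [0.4749 0.082  0.065 ]
side 0.6 [0.514  0.0836 0.0627]
side 0.6 [ 0.5651 -0.2351  0.0044]
side 0.58 [ 0.6269 -0.0916  0.009 ]
top 0.86 [ 0.5632 -0.2435  0.0117]
top 0.74 [0.4631 0.304  0.0043]
top 0.73 [ 0.6247 -0.0885  0.0078]
```

View pics/fin.png

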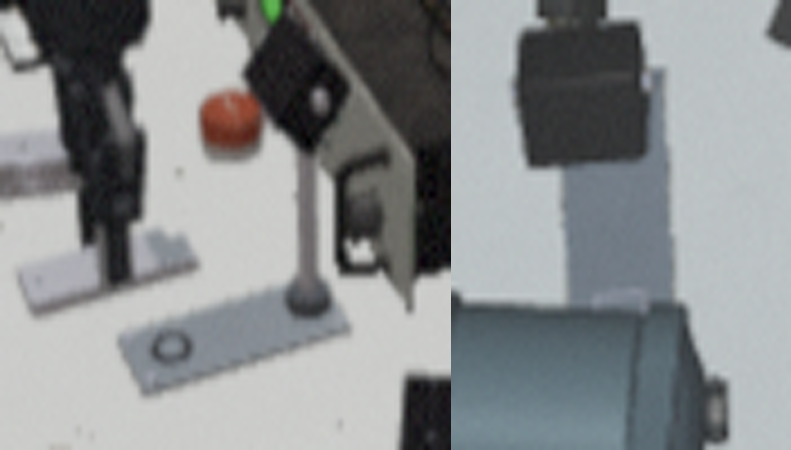

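The side view shows the coupon level above the foot, frosted end toward the post, clear of everything. The network puts the label at (0.514, 0.084, 0.063) and my own fit at (0.515, 0.084, 0.065), so I'm handing in.

```bash
python3 -c "
from cell import ctrl
print(ctrl.close_job())"
```

```text
the job is handed in; nothing more can be done
None
```

The job is handed in, at about 27 s on the robot's clock: the plain plate lies squarely on the pile and released, and the notched coupon is held level, its middle strip within about 1 mm of the reader spot by my measurements; the judge's result was not shown.

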